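# Take the left-hand-threaded spinner cap off the desk fan

## Robot

A 7-joint arm with a two-finger parallel gripper is mounted at the origin on the work surface. World frame = base frame: x ahead of the robot, y to its left, z up, the work surface at z = 0. Lengths are in m, angles in rad, forces in N, time in s.
With the tool pointing down it reaches from about 0.4 to 0.85 m from the base axis. Payload 4.5 kg.
Tool frame: the origin (TCP) lies on the centre line of the jaws, within the pads' length; the fingertips stand 19 mm ahead of it and the grasp point (between the pads) is the TCP (robot.finger_overhang is the distance from the TCP to the fingertips, in m); z points along the fingers, y is the line along which they close (so a half turn about z gives the same grasp; the last joint's range is limited). The gripper opens to 88 mm and grips with 3 to 60 N. Pads are 18 mm wide; open, the fingers measure 123 mm over their backs; the gripper's body (75 mm by 187 mm) begins 45 mm behind the grasp point.
Start: joints at [-1.192, 0.689, -0.195, 1.565, 0.157, 0.902, -0.215], TCP at [0.211, 0.588, 0.258] pointing down, gripper open.
Joint ranges: [-3.01, 3.01], [-0.46, 2.08], [-1.47, 1.51], [0.13, 2.56], [-1, 4.14], [0.04, 2.09], [-2.66, 2.66]. Speed limits (rad/s): [2.57, 2.57, 3.14, 3.14, 3.14, 3.14, 3.14].

## Interface

Orientations are given as a rotation vector (axis times angle).
In Python, from plant import robot, probe_bus, grab_frame gives the robot as it stands (robot), with the cameras as plain functions and the readings (probe_bus).
- The arm moves only by the shell command python3 shift.py 'ROWS' [OPENING] [FORCE]. ROWS is a JSON list that holds a single list of rows (three levels of brackets), with 1 to 5 rows, each of 6 numbers: dx, dy, dz in units of 100 mm, then a rotation vector rx, ry, rz in rad; each row shifts and turns the commanded pose from where the row before left it, along the tool's axes as they then stand; what a row does not reach is not made up. A row lasts 1/8 s, in which the tool goes at most 0.0625 m and 0.188 rad, less where a joint would pass 70% of its speed; a pose out of reach is approached as far as the arm can. OPENING is the opening from 0.0 (shut) to 1.0 (fully open), set as the command begins (- or left out keeps the last). The fingers move at their own pace and stop on an object; FORCE is the grip in N (left out, the last holds). Time passes only in rows, so rows that do not move let the fingers close. It prints the time, the measured TCP pose, the force, the opening and the grip force at its end. Input that does not fit is refused with a message, and nothing moves.
- probe_bus.get_state(): the state, without advancing time (a new reading comes with each control period).
- grab_frame(name): name is "scene" or "top" or "wrist"; returns a dict with "color" (384x512x3 uint8, red, green, blue), "fx", "fy", "cx", "cy" (pixels), "R" (3x3) and "t" (3): a world point X has camera coordinates R X + t. Camera axes: x right, y down, z forward; pixel columns grow to the right and rows downward; lengths in m; the calibration is good to about 2 mm. A picture is of the moment at which its call begins. There is no depth.
- robot.finish_job(): hands the job in; it is judged then, once.
The state is a dict: "clock": time; "joints": joint angles; "joint_vel": joint speeds; "effort": joint torques, N m; "tool_pos": TCP position; "eef_rot": TCP orientation; "force": force on the tool from outside, world axes, zero at the start; "moment": the same for the moment, N m; "opening": opening from 0.0 (shut) to 1.0 (fully open); "grasp_force": force on a finger pad.
Only numpy, scipy, OpenCV 4.12 (cv2) and the standard library are available. Lean on these libraries where they do the work, as an engineer would, in place of code of your own. Each camera call takes 0.05 s, during which the arm holds its last target. There are 200 camera calls.

## Task

The desk fan stands with its head turned up and its front guard off so that its blade can be cleaned. Unscrew the round metal spinner cap at the middle of the blade (its thread is left-handed, so it loosens clockwise seen from above), lift it off the shaft and set it down inside the small woven willow bowl. Do not drop it in, and leave the bowl and the glass mug standing where they are.

Things in the scene. Friction and masses are not known exactly. Their poses are not given: they have to be found in the camera images.
- spinner: Fluted round metal cap, slightly domed, 53 mm across, 50 mm tall, about 260 g, screwed on the fan's upright shaft; grip it across its sides at any yaw. Origin: centre of its underside; z up along its axis; x starts within 0.1 rad of the fan's x and turns with the cap. Turned part-way and let go, it stays there. Axial play 1 mm.
- fan: Metal desk fan, fixed, head facing up: round base, yoke 310 mm wide over its side knobs along the fan's y, motor, wire guard 266 mm across with its rim 143 mm high, four blades (up to 141 mm high), flat hub top 62 mm across. A stick 11 mm thick through the guard, 96 mm from the axis and 171 mm high, stops the blade from turning. Origin: centre of the base's underside, below the shaft; z up.
- shaft (a point): Point on the upright shaft's axis at the flat top of the blade hub, 150 mm above the table, where the tight cap's underside rests. The shaft, 27 mm across, ends 38 mm higher. Left-hand thread: clockwise from above raises the cap 27 mm a turn (rise with it); after some 3.5 rad it is off the thread and lifts away. Anticlockwise it goes hard against a stop within 0.25 rad.
- bowl: Small round loose bowl woven of willow, 172 mm across its rim and 45 mm tall, flat inside floor 6 mm above the table and about 136 mm across, 220 g. To the left or the right of the fan. Origin: centre of its underside; z up.
- mug: Empty glass mug with a handle, 74 mm across and 100 mm tall, standing on the other side of the fan from the bowl. Leave it alone. Origin: centre of its underside; z up.

How it is judged:
On the way:
1. the cap has been turned clockwise by at least 0.9 rad (some 50 degrees) and has risen on its thread, still on the shaft (angle between the x axis of spinner and the x axis of fan, either way round above 0.9 rad and horizontal distance between spinner and shaft below 0.006 m and z of spinner in the frame of shaft between 0.002 and 0.02 m and angle between spinner's own z axis and vertical below 0.15 rad), for 0.1 s.
At the end, for the whole second after the job is handed in: The cap lies at rest inside the willow bowl, its origin within 70 mm of the bowl's centre line and less than 65 mm above its underside; the bowl stands flat on the table within 50 mm of where it began (horizontal distance between spinner and bowl below 0.07 m and z of spinner in the frame of bowl between 0 and 0.065 m and linear speed of spinner below 0.02 m/s and angle between bowl's own z axis and vertical below 0.1 rad and height (world z) of bowl below 0.01 m and distance of bowl from where it was at the start of the episode below 0.05 m); the robot touches nothing.
It fails at once if the cap is dropped into the bowl (moving faster than 0.8 m/s within the bowl) (linear speed of spinner above 0.8 m/s and horizontal distance between spinner and bowl below 0.09 m and z of spinner in the frame of bowl below 0.06 m).
It fails at once if the mug is moved by more than 40 mm or tipped over (distance of mug from where it was at the start of the episode above 0.04 m or angle between mug's own z axis and vertical above 0.5 rad).
It also fails if it takes over 64 s, if anything falls off the work surface, if the arm or the gripper's body presses on something with over 40 N, if the wrist force passes 120 N, or if a joint passes its speed limit or range.

## Working session

There is one attempt and no reset: what is moved stays moved. The work goes in short steps, Python scripts to look and compute and a shell command to move; the robot and the scene stay as the last step left them, time stands still between calls to the robot, and variables do not carry over. Pictures are saved under pics/ and viewed, at most 10 in all, crops included, and the job is handed in when it is done.

```bash
ls; mkdir -p pics; python3 - <<'E'
from plant import robot, probe_bus, grab_frame
import cv2,numpy as np
s=probe_bus.get_state();print(s)
for n in("scene","top"):
    f=grab_frame(n);cv2.imwrite(f"pics/{n}0.png",f["color"][:,:,::-1])
    print(n,f["fx"],f["cx"],f["cy"],np.round(f["R"],3).tolist(),np.round(f["t"],3))
E
```

```text
pics
plant.py
shift.py
{'clock': 0.0, 'joints': array([-1.19219607,  0.68998422, -0.19451299,  1.56632434,  0.15725907,
        0.9024947 , -0.21507725]), 'joint_vel': array([-2.27602256e-03, -6.26504112e-04, -7.51618600e-05, -6.03756817e-04,
       -5.56401517e-04,  1.18020052e-04,  6.05959729e-05]), 'effort': array([ 1.45480071e-04, -5.27551997e+01, -1.26709409e+00, -1.53424305e+01,
       -5.26243332e-02,  6.50385264e-03,  1.63129803e-04]), 'tool_pos': array([0.21109121, 0.587646  , 0.25691507]), 'eef_rot': array([-5.38773526e-01, -3.09483049e+00,  2.84513104e-03]), 'force': array([0.03542962, 0.07388381, 0.39031286]), 'moment': array([ 0.01801893, -0.1073798 , -0.01233076]), 'grasp_force': 0.0, 'opening': 0.9929486276714113}
scene 360.0703821366969 260.0138831152793 188.41333187583842 [[0.802, 0.597, 0.012], [0.426, -0.559, -0.711], [-0.418, 0.576, -0.703]] [-0.394 -0.12   1.194]
top 399.6134950391556 258.13807548258046 193.78104654947384 [[-0.02, -1.0, -0.013], [-0.997, 0.021, -0.068], [0.068, 0.012, -0.998]] [0.007 0.498 1.184]
```

View pics/scene0.png

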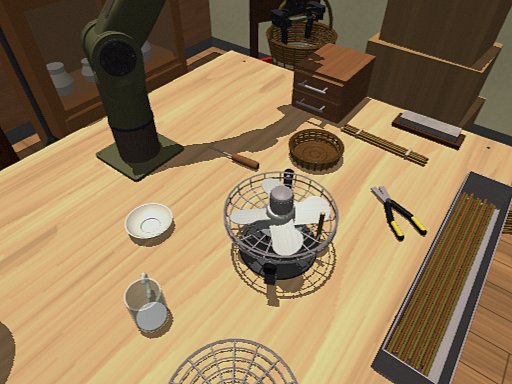

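View pics/top0.png

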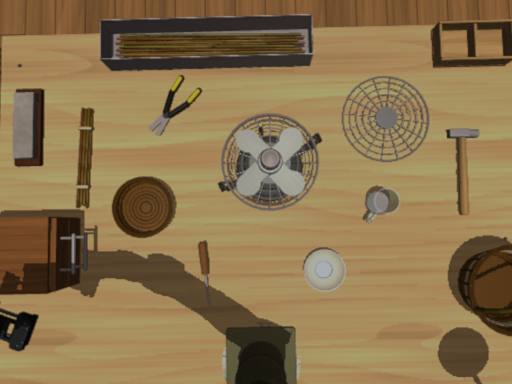

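The top view shows the cap at about (270,159), the willow bowl at (144,206) to the left (+y), the mug at (380,202), and the knobs at (222,187) and (318,139). In the scene view the cap is at (282,197), the bowl at (316,150), and the stick near (322,220).

```bash
cat > h.py <<'E'
import numpy as np,cv2
def ray(f,u,v):
    d=f["R"].T@np.array([(u-f["cx"])/f["fx"],(v-f["cy"])/f["fy"],1.]); return -f["R"].T@f["t"],d/np.linalg.norm(d)
def plane(f,u,v,z):
    c,d=ray(f,u,v); return c+d*(z-c[2])/d[2]
def tri(*rs):
    A=sum(np.eye(3)-np.outer(d,d) for c,d in rs); b=sum((np.eye(3)-np.outer(d,d))@c for c,d in rs)
    p=np.linalg.solve(A,b); return p,[np.linalg.norm((np.eye(3)-np.outer(d,d))@(p-c)) for c,d in rs]
E
python3 - <<'E'
from plant import robot, probe_bus, grab_frame
from h import *
f=grab_frame("top");g=grab_frame("scene")
a=cv2.resize(f["color"][109:209,220:320],(400,400),interpolation=cv2.INTER_CUBIC)
b=cv2.resize(g["color"][160:260,230:330],(400,400),interpolation=cv2.INTER_CUBIC)
cv2.imwrite("pics/crop.png",np.hstack([a,b])[:,:,::-1])
hsv=cv2.cvtColor(f["color"],cv2.COLOR_RGB2HSV)
# bowl by darkness within window, in both views
P={}
for n,F,(x0,x1,y0,y1) in(("top",f,(100,190,165,245)),("scene",g,(280,352,120,178))):
    m=(F["color"][y0:y1,x0:x1].max(2)<150).astype(np.uint8)
    m=cv2.morphologyEx(m,cv2.MORPH_CLOSE,np.ones((5,5)))
    c=max(cv2.findContours(m,cv2.RETR_EXTERNAL,cv2.CHAIN_APPROX_NONE)[0],key=cv2.contourArea)
    e=cv2.fitEllipse(cv2.convexHull(c)); u,v=e[0][0]+x0,e[0][1]+y0
    print(n,(u,v),e[1],cv2.boundingRect(c),plane(F,u,v,.04),plane(F,u,v,.0)); P[n]=ray(F,u,v)
print("bowl",tri(*P.values()))
print("cap",plane(f,270,159,.2),tri(ray(f,270,159),ray(g,282,190)))
print("mug",plane(f,380,202,.05))
print("knobs",plane(f,222,187,.1),plane(f,318,139,.1))
E
```

```text
top (143.53194046020508, 206.19168090820312) (61.47753143310547, 66.35163879394531) (11, 11, 66, 62) [0.46732933 0.3357553  0.04      ] [0.46904636 0.34776959 0.        ]
scene (308.37303161621094, 143.77469635009766) (69.05982971191406, 95.29156494140625) (0, 0, 72, 58) [0.44026913 0.33042264 0.04      ] [0.41654883 0.37775735 0.        ]
bowl (array([0.45687332, 0.32374626, 0.05409667]), [np.float64(0.012268850306525426), np.float64(0.012268850306525208)])
cap [ 0.57459971 -0.03741073  0.2       ] (array([ 0.57497211, -0.03711956,  0.20009954]), [np.float64(0.00048080751045125313), np.float64(0.000480807510451093)])
mug [ 0.46477249 -0.3571722   0.05      ]
knobs [0.51400275 0.09687269 0.1       ] [ 0.64392651 -0.1758495   0.1       ]
```

View pics/crop.png

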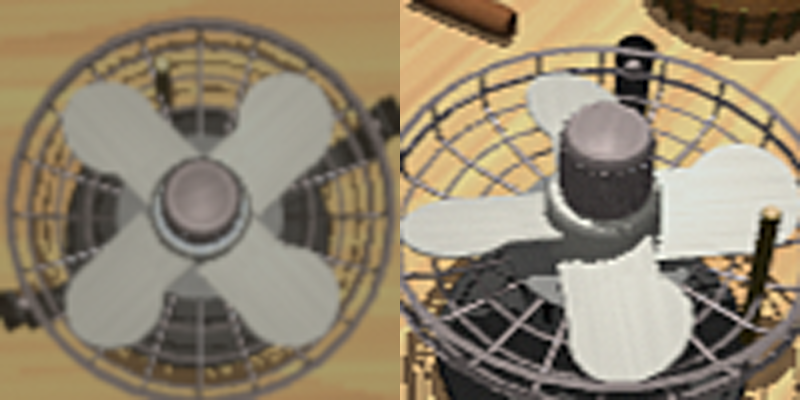

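Units first: shifts go in units of 100 mm. So -0.05 m is -0.5.

```bash
cat >> h.py <<'E'
from scipy.spatial.transform import Rotation as Ro
def go(s,p):
    "tool-axes shift to world point p, tilt and yaw"
    R=Ro.from_rotvec(s["eef_rot"]); x=R.as_matrix()
    print("tcp",np.round(s["tool_pos"],4),"shift",np.round(R.inv().apply(np.array(p)-s["tool_pos"]),4),"z",np.round(x[:,2],3),"yaw y",np.round(x[:2,1],3),"q",np.round(s["joints"],2),"F",np.round(s["force"],1),"op",round(s["opening"],3),round(s["grasp_force"],1),"t",s["clock"])
E
python3 shift.py '[[[0, 0, -0.5, 0, 0, 0], [0, 0, -0.5, 0, 0, 0], [0, 0, 0, 0, 0, 0.15]]]' 1.0
python3 - <<'E'
from plant import robot, probe_bus, grab_frame
from h import *
f=grab_frame("top");g=grab_frame("scene")
print("cap",tri(ray(f,270.3,158),ray(g,282.2,193.2)), plane(f,270.3,158,.199),plane(g,282.2,193.2,.199))
print("stick",tri(ray(f,260.3,125),ray(g,322.3,213)))
print("bowl top px",plane(f,144,206,.045),"scene",plane(g,316,147,.045), "chest",plane(f,83,250,.15))
go(probe_bus.get_state(),[.5745,-.037,.34])
E
```

```text
clock: 0.57
tool_pos: [0.2117, 0.5903, 0.3621]
eef_rot: [-0.775, -3.044, -0.014]
force: [0.2, -0.3, -1.1]
opening: 0.997
grasp_force: 0.0
cap (array([ 0.57795813, -0.03858644,  0.19319539]), [np.float64(0.0003476114035134672), np.float64(0.000347611403513419)]) [ 0.57732188 -0.03825681  0.199     ] [ 0.58066741 -0.04376748  0.199     ]
stick (array([ 0.67005095, -0.0148728 ,  0.16924872]), [np.float64(0.001012520757287036), np.float64(0.0010125207572870155)])
bowl top px [0.46764984 0.33287182 0.045     ] scene [0.47139273 0.32496928 0.045     ] chest [0.34930636 0.46452616 0.15      ]
tcp [0.2113 0.5883 0.3584] shift [-0.6168 -0.3776  0.018 ] z [ 0.001  0.001 -1.   ] yaw y [0.475 0.88 ] q [-1.21  0.59 -0.16  1.43  0.1   1.13 -0.31] F [-0.1 -0.1  0.4] op 0.998 0.0 t 0.675
```

To row units: -0.0475 m is -0.475, -0.029 m is -0.29.

```bash
python3 shift.py '[[[-0.475, -0.29, 0, 0, 0, 0], [-0.475, -0.29, 0, 0, 0, 0], [-0.475, -0.29, 0, 0, 0, 0], [-0.475, -0.29, 0, 0, 0, 0], [-0.475, -0.29, 0, 0, 0, 0]]]'
python3 shift.py '[[[-0.475, -0.29, 0, 0, 0, 0], [-0.475, -0.29, 0, 0, 0, 0], [-0.475, -0.29, 0, 0, 0, 0], [-0.475, -0.29, 0, 0, 0, 0], [0, 0, 0, 0, 0, 0]]]'
python3 - <<'E'
from plant import robot, probe_bus, grab_frame
from h import *
go(probe_bus.get_state(),[.577,-.038,.34])
E
```

```text
clock: 1.3
tool_pos: [0.3518, 0.3457, 0.3569]
eef_rot: [-0.764, -3.047, 0.003]
force: [0.9, 0.2, 0.1]
opening: 0.999
grasp_force: 0.0
clock: 1.92
tool_pos: [0.4651, 0.1503, 0.3568]
eef_rot: [-0.78, -3.043, 0.005]
force: [-0.3, 0.9, -0.0]
opening: 0.999
grasp_force: 0.0
tcp [0.4651 0.1503 0.3568] shift [-0.1887 -0.1112  0.0173] z [-0.001 -0.003 -1.   ] yaw y [0.481 0.877] q [-0.32  0.38 -0.12  1.82  0.06  0.94  0.6 ] F [-0.3  0.9 -0. ] op 0.999 0.0 t 1.925
```

```bash
python3 shift.py '[[[-0.47, -0.28, 0.05, 0, 0, 0], [-0.47, -0.28, 0.05, 0, 0, 0], [-0.47, -0.28, 0.05, 0, 0, 0], [0, 0, 0, 0, 0, 0]]]'
python3 - <<'E'
from plant import robot, probe_bus, grab_frame
from h import *
f=grab_frame("wrist");np.savez("w1.npz",**f);cv2.imwrite("pics/w1.png",f["color"][:,:,::-1])
go(probe_bus.get_state(),[.577,-.038,.34])
E
python3 shift.py '[[[-0.47, -0.28, 0, 0, 0, 0], [0, 0, 0, 0, 0, -0.18], [0, 0, 0, 0, 0, -0.18], [0, 0, 0, 0, 0, -0.18], [0, 0, 0, 0, 0, 0]]]'
python3 - <<'E'
from plant import robot, probe_bus, grab_frame
from h import *
f=grab_frame("wrist");np.savez("w2.npz",**f)
a=np.load("w1.npz")
cv2.imwrite("pics/w12.png",cv2.resize(np.hstack([a["color"],f["color"]]),(800,300),interpolation=cv2.INTER_AREA)[:,:,::-1])
go(probe_bus.get_state(),[.577,-.038,.34])
E
```

```text
clock: 2.42
tool_pos: [0.5484, 0.0108, 0.3412]
eef_rot: [-0.776, -3.043, 0.004]
force: [-1.1, 0.6, 0.3]
opening: 1.0
grasp_force: 0.0
tcp [0.5475 0.014  0.3415] shift [-0.0507 -0.0317  0.0015] z [-0.002  0.    -1.   ] yaw y [0.475 0.88 ] q [-0.05  0.49 -0.1   1.69  0.06  0.97  0.91] F [ 0.5  0.9 -0.7] op 1.001 0.0 t 2.475
clock: 3.1
tool_pos: [0.5752, -0.0296, 0.3425]
eef_rot: [0.075, -3.14, -0.003]
force: [0.6, 0.1, -0.3]
opening: 0.997
grasp_force: 0.0
tcp [ 0.5753 -0.0301  0.3426] shift [-0.0014 -0.008   0.0026] z [-0.001  0.001 -1.   ] yaw y [-0.046  0.999] q [ 0.12  0.53 -0.25  1.6   0.14  1.03  1.45] F [ 0.5  0.9 -0.8] op 1.0 0.0 t 3.15
```

View pics/w12.png

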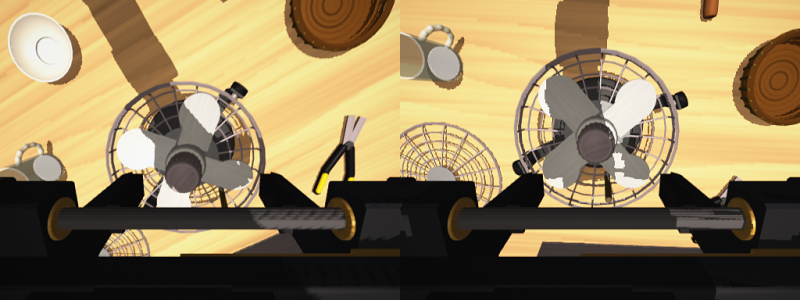

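The wrist views show the cap at about (237,220) in w1 and (252,178) in w2, and the bowl centre at about (490,98) in w2.

```bash
python3 - <<'E'
from h import *
a=np.load("w1.npz");b=np.load("w2.npz")
c=[cv2.resize(x,(400,400),interpolation=cv2.INTER_CUBIC) for x in(a["color"][170:270,187:287],b["color"][130:230,202:302])]
im=np.clip(np.hstack(c).astype(int)*2,0,255).astype(np.uint8)
cv2.imwrite("pics/w12c.png",im[:,:,::-1])
E
```

```text
(no output)
```

View pics/w12c.png

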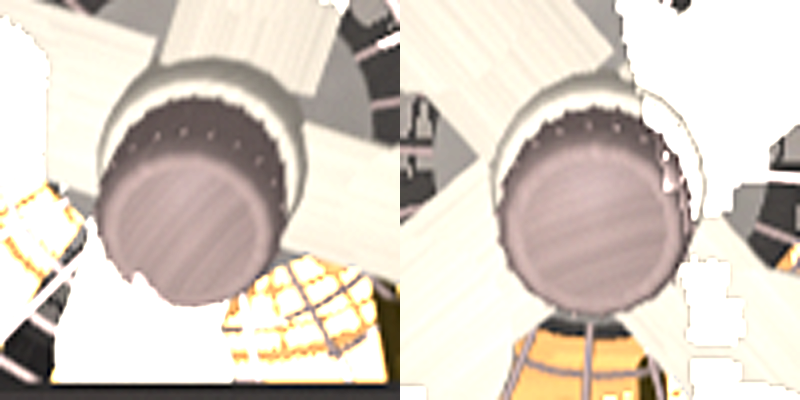

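The cap's flat top is centred at about (233.2,225.2) in w1 and (250.0,186.1) in w2.

```bash
python3 - <<'E'
from h import *
from plant import robot, probe_bus, grab_frame
a=np.load("w1.npz");b=np.load("w2.npz")
r=[ray(a,233.3,225.2),ray(b,250,186.1)]
print("cap",tri(*r),plane(a,233.3,225.2,.199),plane(b,250,186.1,.199))
f=grab_frame("top");g=grab_frame("scene")
print("all",tri(*r,ray(f,270.3,158),ray(g,282.2,193.2)))
print("bowl floor",plane(b,490,98,.006),plane(f,146,207,.006))
print("bowl z", tri(ray(b,490,98),ray(f,146,207)))
E
```

```text
cap (array([ 0.57946435, -0.0375153 ,  0.18559714]), [np.float64(0.0005217127609139754), np.float64(0.0005217127609141057)]) [ 0.5746805  -0.03373007  0.199     ] [ 0.57658093 -0.03719209  0.199     ]
all (array([ 0.5777814 , -0.03733393,  0.19146852]), [np.float64(0.0014884999873043868), np.float64(0.0006934424124631401), np.float64(0.001295280473423142), np.float64(0.0009004501017115193)])
bowl floor [0.45781139 0.34675546 0.006     ] [0.46617644 0.33844516 0.006     ]
bowl z (array([0.46262522, 0.33183862, 0.02547875]), [np.float64(0.002871451907647528), np.float64(0.002871451907647455)])
```

```bash
python3 shift.py '[[[0, 0, 0.3, 0, 0, -0.18], [0, 0, 0.3, 0, 0, -0.18], [0, 0, 0, 0, 0, -0.18], [0, 0, 0, 0, 0, -0.18], [0, 0, 0, 0, 0, -0.1]]]'
python3 shift.py '[[[0, 0, 0, 0, 0, 0]]]'
python3 - <<'E'
from plant import robot, probe_bus, grab_frame
from h import *
go(probe_bus.get_state(),[.577,-.0375,.18])
E
```

```text
clock: 3.88
tool_pos: [0.5757, -0.0318, 0.2825]
eef_rot: [1.321, -2.85, -0.001]
force: [-0.0, -0.1, 0.1]
opening: 0.999
grasp_force: 0.0
clock: 4.0
tool_pos: [0.5757, -0.0319, 0.2826]
eef_rot: [1.314, -2.853, -0.001]
force: [-1.2, 0.5, -0.7]
opening: 1.002
grasp_force: 0.0
tcp [ 0.5757 -0.0319  0.2826] shift [ 0.0034 -0.0047  0.1026] z [-0.  0. -1.] yaw y [-0.76  0.65] q [ 0.25  0.62 -0.46  1.68  0.33  0.92  2.09] F [-1.2  0.5 -0.7] op 1.002 0.0 t 4.0
```

To row units: 0.03 m is 0.3, 0.01 m is 0.1.

```bash
python3 shift.py '[[[0.034, -0.047, 0.1, 0, 0, 0], [0, 0, 0.3, 0, 0, 0], [0, 0, 0.3, 0, 0, 0], [0, 0, 0.3, 0, 0, 0], [0, 0, 0, 0, 0, 0]]]'
python3 - <<'E'
from plant import robot, probe_bus, grab_frame
from h import *
f=grab_frame("wrist");cv2.imwrite("pics/w3.png",f["color"][:,:,::-1])
go(probe_bus.get_state(),[.577,-.0375,.18])
E
```

```text
clock: 4.62
tool_pos: [0.5754, -0.0384, 0.1804]
eef_rot: [1.313, -2.848, -0.003]
force: [-0.6, 0.1, 0.2]
opening: 0.999
grasp_force: 0.0
tcp [ 0.5766 -0.0381  0.1819] shift [-0.0007  0.0001  0.0019] z [-0.002 -0.    -1.   ] yaw y [-0.761  0.649] q [ 0.22  0.75 -0.4   1.77  0.42  0.7   2.02] F [ 0.2 -0.1  0.8] op 1.0 0.0 t 4.675
```

View pics/w3.png

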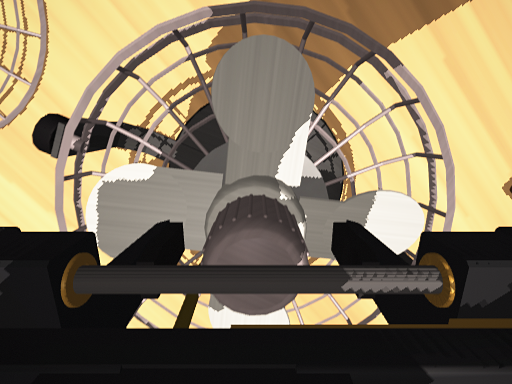

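The cap, centred near column 255, sits midway between the fingers at columns 182 and 335. I close on it.

```bash
python3 shift.py '[[[0, 0, 0, 0, 0, 0], [0, 0, 0, 0, 0, 0], [0, 0, 0, 0, 0, 0], [0, 0, 0, 0, 0, 0]]]' 0.3 10
python3 shift.py '[[[0, 0, 0, 0, 0, 0], [0, 0, 0, 0, 0, 0]]]' 0.3 40
```

```text
clock: 5.18
tool_pos: [0.5774, -0.038, 0.1831]
eef_rot: [-1.316, 2.852, -0.001]
force: [-0.4, 0.0, 2.9]
opening: 0.596
grasp_force: 10.0
clock: 5.42
tool_pos: [0.5774, -0.038, 0.1831]
eef_rot: [-1.317, 2.852, -0.001]
force: [-2.0, -0.1, 4.9]
opening: 0.588
grasp_force: 40.0
```

```bash
python3 shift.py '[[[0, 0, -0.004, 0, 0, 0.1], [0, 0, -0.006, 0, 0, 0.15], [0, 0, -0.006, 0, 0, 0.15], [0, 0, -0.006, 0, 0, 0.15]]]'
python3 - <<'E'
from plant import robot, probe_bus, grab_frame
from h import *
s=probe_bus.get_state();go(s,[.577,-.038,.18]);print(s["moment"])
E
```

```text
clock: 5.92
tool_pos: [0.577, -0.0375, 0.1847]
eef_rot: [0.486, -3.103, -0.001]
force: [0.2, -0.1, 0.8]
opening: 0.584
grasp_force: 40.0
tcp [ 0.577  -0.0375  0.1847] shift [ 0.0002 -0.0005  0.0047] z [-0.     0.001 -1.   ] yaw y [-0.306  0.952] q [ 0.13  0.73 -0.24  1.78  0.26  0.67  1.62] F [ 0.2 -0.1  0.8] op 0.584 40.0 t 5.925
[0.15362404 0.05996812 0.12090377]
```

```bash
python3 shift.py '[[[0, 0, -0.0075, 0, 0, 0.17], [0, 0, -0.0075, 0, 0, 0.17], [0, 0, -0.0075, 0, 0, 0.17], [0, 0, -0.0075, 0, 0, 0.17], [0, 0, 0, 0, 0, 0]]]'
python3 - <<'E'
from plant import robot, probe_bus, grab_frame
from h import *
s=probe_bus.get_state();go(s,[.577,-.038,.18]);print(s["moment"])
f=grab_frame("wrist");cv2.imwrite("pics/w4.png",f["color"][:,:,::-1])
E
```

```text
clock: 6.55
tool_pos: [0.5772, -0.0368, 0.1877]
eef_rot: [-0.565, -3.09, -0.001]
force: [-0.0, 1.7, 0.4]
opening: 0.585
grasp_force: 40.0
tcp [ 0.5772 -0.0368  0.1877] shift [-0.0003 -0.0011  0.0077] z [-0.     0.001 -1.   ] yaw y [0.354 0.935] q [ 0.02  0.72 -0.05  1.78  0.06  0.64  1.14] F [-0.   1.7  0.4] op 0.585 40.0 t 6.55
[ 0.37794979 -0.00806531 -0.00676739]
```

```bash
R='x'
python3 shift.py '[[[0, 0, -0.0075, 0, 0, 0.17], [0, 0, -0.0075, 0, 0, 0.17], [0, 0, -0.0075, 0, 0, 0.17], [0, 0, -0.0075, 0, 0, 0.17], [0, 0, -0.0075, 0, 0, 0.17]]]'
python3 shift.py '[[[0, 0, -0.0075, 0, 0, 0.17], [0, 0, -0.0075, 0, 0, 0.17], [0, 0, -0.0075, 0, 0, 0.17], [0, 0, -0.0075, 0, 0, 0.17], [0, 0, 0, 0, 0, 0]]]'
python3 - <<'E'
from plant import robot, probe_bus, grab_frame
from h import *
s=probe_bus.get_state();go(s,[.577,-.038,.18]);print(s["moment"])
E
```

```text
clock: 7.22
tool_pos: [0.577, -0.0362, 0.1914]
eef_rot: [-1.793, -2.577, -0.002]
force: [-0.1, 4.3, 0.4]
opening: 0.587
grasp_force: 40.0
clock: 7.85
tool_pos: [0.5779, -0.0364, 0.1945]
eef_rot: [-2.545, -1.841, -0.002]
force: [1.6, 3.8, 0.1]
opening: 0.586
grasp_force: 40.0
tcp [ 0.5779 -0.0364  0.1945] shift [-0.0018 -0.0003  0.0145] z [ 0.001  0.001 -1.   ] yaw y [ 0.95  -0.313] q [-0.24  0.75  0.39  1.79 -0.42  0.69  0.07] F [1.6 3.8 0.1] op 0.586 40.0 t 7.85
[ 0.78988839 -0.42397218  0.02466989]
```

To row units: -0.0008 m is -0.008, -0.00075 m is -0.0075.

```bash
python3 shift.py '[[[-0.008, 0, -0.0075, 0, 0, 0.17], [0, 0, -0.0075, 0, 0, 0.17], [0, 0, -0.0075, 0, 0, 0.17], [0, 0, -0.0075, 0, 0, 0.17], [0, 0, -0.0075, 0, 0, 0.17]]]'
python3 shift.py '[[[0, 0, -0.0075, 0, 0, 0.17], [0, 0, -0.0075, 0, 0, 0.17], [0, 0, 0, 0, 0, 0]]]'
python3 shift.py '[[[0, 0, -0.03, 0, 0, 0], [0, 0, -0.03, 0, 0, 0], [0, 0, -0.03, 0, 0, 0], [0, 0, 0, 0, 0, 0]]]'
python3 - <<'E'
from plant import robot, probe_bus, grab_frame
from h import *
s=probe_bus.get_state();go(s,[.577,-.038,.18]);print(s["moment"])
f=grab_frame("wrist");f2=grab_frame("scene")
cv2.imwrite("pics/w5.png",np.hstack([f["color"][100:384,100:440],cv2.resize(f2["color"][140:260,210:350],(331,284),interpolation=cv2.INTER_CUBIC)])[:,:,::-1])
E
```

```text
clock: 8.48
tool_pos: [0.578, -0.0372, 0.1982]
eef_rot: [-3.078, -0.621, -0.003]
force: [3.6, 3.8, -1.5]
opening: 0.589
grasp_force: 40.0
clock: 8.85
tool_pos: [0.578, -0.0376, 0.1996]
eef_rot: [-3.139, -0.099, -0.002]
force: [4.2, 4.8, -2.7]
opening: 0.588
grasp_force: 40.0
clock: 9.35
tool_pos: [0.5766, -0.0389, 0.2088]
eef_rot: [-3.14, -0.093, 0.001]
force: [1.6, 2.8, -2.2]
opening: 0.588
grasp_force: 40.0
tcp [ 0.5766 -0.0389  0.2088] shift [ 0.0004 -0.0008  0.0288] z [-0.001  0.    -1.   ] yaw y [ 0.059 -0.998] q [-0.41  0.82  0.75  1.79 -0.73  0.84 -0.82] F [ 1.6  2.8 -2.2] op 0.588 40.0 t 9.35
[ 0.38202062 -0.18406029 -0.03112077]
```

View pics/w5.png

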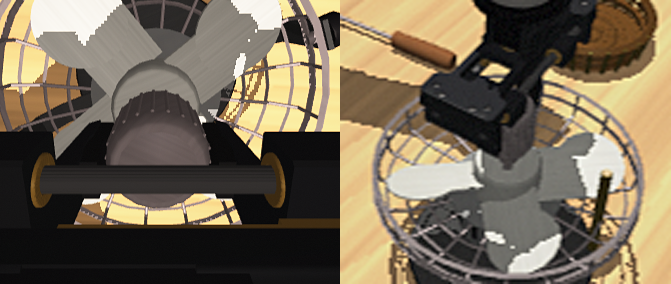

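The picture shows the cap held between the jaws and risen clear of the hub. The downward force of 2.2–2.7 N is about its weight, so it's off the thread.

To row units: -0.03 m is -0.3, -0.025 m is -0.25.

```bash
python3 shift.py '[[[0, 0, -0.15, 0, 0, 0], [0, 0, -0.25, 0, 0, 0], [0, 0, -0.3, 0, 0, 0], [0, 0, -0.3, 0, 0, 0], [0, 0, 0, 0, 0, 0]]]'
python3 - <<'E'
from plant import robot, probe_bus, grab_frame
from h import *
f=grab_frame("top")
c=f["color"][165:250,95:195]
m=(c.max(2)<150).astype(np.uint8); m=cv2.morphologyEx(m,cv2.MORPH_CLOSE,np.ones((5,5)))
k=max(cv2.findContours(m,cv2.RETR_EXTERNAL,cv2.CHAIN_APPROX_NONE)[0],key=cv2.contourArea);print(cv2.boundingRect(k))
w=grab_frame("wrist")
cv2.imwrite("pics/w6.png",np.hstack([cv2.resize(c,(452,384),interpolation=cv2.INTER_CUBIC),cv2.resize(w["color"],(340,384))])[:,:,::-1])
go(probe_bus.get_state(),[.465,.336,.30])
E
```

```text
clock: 10.07
tool_pos: [0.5774, -0.0404, 0.3115]
eef_rot: [3.138, 0.088, 0.007]
force: [1.2, 0.7, -2.7]
opening: 0.589
grasp_force: 40.0
(14, 5, 86, 80)
tcp [ 0.5761 -0.0389  0.3085] shift [-0.0897 -0.3806  0.0087] z [-0.001  0.    -1.   ] yaw y [ 0.056 -0.998] q [-0.47  0.71  0.86  1.68 -0.61  1.05 -0.93] F [-0.1  0.1 -3.2] op 0.586 40.0 t 10.175
```

View pics/w6.png

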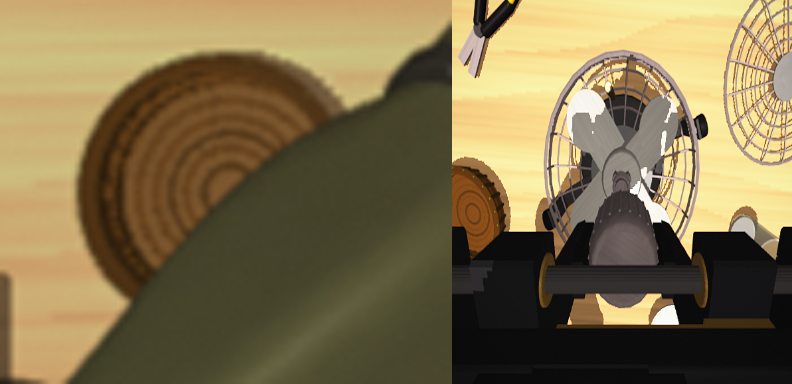

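The bowl is unmoved: its ring centre is at top-view pixel (146,205.5), giving a centre of about (0.468, 0.335). The cap hangs in the jaws above the free shaft.

```bash
python3 shift.py '[[[-0.12, -0.3, 0, 0, 0, 0], [-0.135, -0.5, 0, 0, 0, 0], [-0.135, -0.5, 0, 0, 0, 0], [-0.135, -0.5, 0, 0, 0, 0], [-0.135, -0.5, 0, 0, 0, 0]]]'
python3 shift.py '[[[-0.135, -0.5, 0, 0, 0, 0], [-0.135, -0.5, 0, 0, 0, 0], [0, -0.3, 0, 0, 0, 0], [0, 0, 0, 0, 0, -0.18], [0, 0, 0, 0, 0, -0.18]]]'
python3 shift.py '[[[0, 0, 0, 0, 0, -0.18], [0, 0, 0, 0, 0, -0.18], [0, 0, 0, 0, 0, -0.18], [0, 0, 0, 0, 0, -0.18], [0, 0, 0, 0, 0, -0.18]]]'
python3 shift.py '[[[0, 0, 0, 0, 0, -0.18], [0, 0, 0, 0, 0, -0.1], [0, 0, 0, 0, 0, 0]]]'
python3 - <<'E'
from plant import robot, probe_bus, grab_frame
from h import *
w=grab_frame("wrist");np.savez("w7.npz",**w);cv2.imwrite("pics/w7.png",w["color"][:,:,::-1])
go(probe_bus.get_state(),[.468,.335,.10])
E
```

```text
clock: 10.8
tool_pos: [0.4962, 0.1885, 0.3075]
eef_rot: [3.139, 0.089, -0.005]
force: [0.6, 1.1, -3.4]
opening: 0.586
grasp_force: 40.0
clock: 11.42
tool_pos: [0.4624, 0.3154, 0.3071]
eef_rot: [3.069, 0.66, -0.005]
force: [0.6, -0.2, -3.5]
opening: 0.582
grasp_force: 40.0
clock: 12.05
tool_pos: [0.4626, 0.3147, 0.3073]
eef_rot: [2.479, 1.929, -0.006]
force: [0.7, 0.2, -2.1]
opening: 0.592
grasp_force: 40.0
clock: 12.42
tool_pos: [0.4629, 0.3147, 0.3076]
eef_rot: [-2.193, -2.248, 0.005]
force: [-0.0, 0.2, -2.4]
opening: 0.588
grasp_force: 40.0
tcp [0.463  0.3148 0.3078] shift [0.0203 0.0059 0.2078] z [-0.002 -0.001 -1.   ] yaw y [1.    0.024] q [-0.97  0.59  0.5   1.72 -0.34  0.92 -0.31] F [ 0.6 -0.4 -2.7] op 0.585 40.0 t 12.475
```

View pics/w7.png

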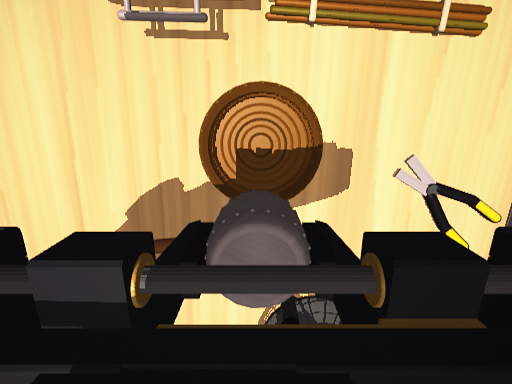

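The bowl's floor rings are centred at (261,144) and the rim spans columns 199–323. The bowl is clear of the drawer handle.

```bash
python3 - <<'E'
from h import *
from plant import robot, probe_bus, grab_frame
w=np.load("w7.npz");f=grab_frame("top");g=grab_frame("scene")
print(plane(w,261,144,.006),plane(w,261,140,.045),tri(ray(w,261,144),ray(f,146.3,205.5)),plane(f,146.3,205.5,.006))
E
python3 shift.py '[[[0.1, 0.03, 0.5, 0, 0, 0], [0.1, 0.03, 0.5, 0, 0, 0], [0, 0, 0.5, 0, 0, 0], [0, 0, 0.4, 0, 0, 0], [0, 0, 0, 0, 0, 0]]]'
```

```text
[0.4669669  0.34163659 0.006     ] [0.466338   0.35106551 0.045     ] (array([ 0.46911471,  0.34052797, -0.00369874]), [np.float64(0.0020386999564466703), np.float64(0.002038699956446741)]) [0.47071596 0.33752491 0.006     ]
clock: 13.2
tool_pos: [0.4671, 0.3345, 0.1162]
eef_rot: [-2.192, -2.249, 0.01]
force: [0.2, -1.0, -1.4]
opening: 0.589
grasp_force: 40.0
```

To row units: 0.02 m is 0.2, 0.004 m is 0.04.

```bash
python3 shift.py '[[[0.04, 0.01, 0.15, 0, 0, 0], [0, 0, 0.2, 0, 0, 0], [0, 0, 0.2, 0, 0, 0], [0, 0, 0.1, 0, 0, 0], [0, 0, 0, 0, 0, 0]]]'
python3 shift.py '[[[0, 0, 0.03, 0, 0, 0], [0, 0, 0.02, 0, 0, 0], [0, 0, 0.02, 0, 0, 0], [0, 0, 0, 0, 0, 0]]]'

```

```text
clock: 13.82
tool_pos: [0.4703, 0.34, 0.0542]
eef_rot: [2.192, 2.25, 0.001]
force: [-0.7, 0.5, -3.1]
opening: 0.585
grasp_force: 40.0
clock: 14.32
tool_pos: [0.4699, 0.3396, 0.0469]
eef_rot: [-2.192, -2.25, 0.0]
force: [0.0, 0.9, -3.1]
opening: 0.588
grasp_force: 40.0
```

To row units: 0.002 m is 0.02, 0.0015 m is 0.015.

```bash
python3 shift.py '[[[0, 0, 0.02, 0, 0, 0], [0, 0, 0.015, 0, 0, 0], [0, 0, 0.015, 0, 0, 0], [0, 0, 0, 0, 0, 0]]]'
python3 shift.py '[[[0, 0, 0.015, 0, 0, 0], [0, 0, 0, 0, 0, 0]]]'

```

```text
clock: 14.82
tool_pos: [0.4699, 0.3396, 0.0418]
eef_rot: [-2.192, -2.25, 0.0]
force: [-0.1, -0.2, -3.7]
opening: 0.587
grasp_force: 40.0
clock: 15.08
tool_pos: [0.47, 0.3396, 0.0403]
eef_rot: [-2.192, -2.25, 0.0]
force: [0.3, -0.2, -2.1]
opening: 0.586
grasp_force: 40.0
```

To row units: 0.001 m is 0.01.

```bash
python3 shift.py '[[[0, 0, 0.01, 0, 0, 0], [0, 0, 0, 0, 0, 0]]]'
python3 shift.py '[[[0, 0, 0.01, 0, 0, 0], [0, 0, 0, 0, 0, 0]]]'

```

```text
clock: 15.32
tool_pos: [0.47, 0.3396, 0.0394]
eef_rot: [-2.192, -2.25, 0.0]
force: [0.0, 0.4, -2.7]
opening: 0.589
grasp_force: 40.0
clock: 15.58
tool_pos: [0.4701, 0.3397, 0.0391]
eef_rot: [-2.192, -2.25, -0.001]
force: [-1.9, 0.7, 4.9]
opening: 0.585
grasp_force: 40.0
```

Contact: the force has gone to +4.9 N at TCP z 0.039, which matches the bowl floor. Release part-way and lift.

To row units: -0.05 m is -0.5, -0.04 m is -0.4.

```bash
python3 shift.py '[[[0, 0, 0, 0, 0, 0], [0, 0, 0, 0, 0, 0], [0, 0, 0, 0, 0, 0]]]' 0.78
python3 shift.py '[[[0, 0, -0.1, 0, 0, 0], [0, 0, -0.3, 0, 0, 0], [0, 0, -0.5, 0, 0, 0], [0, 0, -0.5, 0, 0, 0], [0, 0, -0.5, 0, 0, 0]]]'
python3 shift.py '[[[-0.4, 0, -0.3, 0, 0, 0], [-0.5, 0, 0, 0, 0, 0], [0, 0, 0, 0, 0, 0]]]'
python3 - <<'E'
from plant import robot, probe_bus, grab_frame
from h import *
w=grab_frame("wrist");g=grab_frame("scene")
cv2.imwrite("pics/w8.png",np.hstack([cv2.resize(w["color"],(400,300)),cv2.resize(g["color"][100:200,250:383],(400,300))])[:,:,::-1])
go(probe_bus.get_state(),[.468,.335,.10])
E
```

```text
clock: 15.95
tool_pos: [0.4701, 0.3397, 0.0383]
eef_rot: [2.192, 2.25, 0.0]
force: [0.2, 0.6, -0.3]
opening: 0.78
grasp_force: 0.0
clock: 16.58
tool_pos: [0.4698, 0.3395, 0.2307]
eef_rot: [2.193, 2.25, 0.001]
force: [1.0, -0.0, 0.6]
opening: 0.781
grasp_force: 0.0
clock: 16.95
tool_pos: [0.4729, 0.2449, 0.26]
eef_rot: [2.2, 2.241, -0.0]
force: [0.1, -0.7, -0.6]
opening: 0.775
grasp_force: 0.0
tcp [0.4723 0.2497 0.259 ] shift [ 0.0852 -0.0022  0.1591] z [ 0.     0.001 -1.   ] yaw y [1.    0.025] q [-0.85  0.61  0.46  1.86 -0.38  0.76 -0.16] F [-1.3  0.6 -0.9] op 0.783 0.0 t 17.05
```

View pics/w8.png

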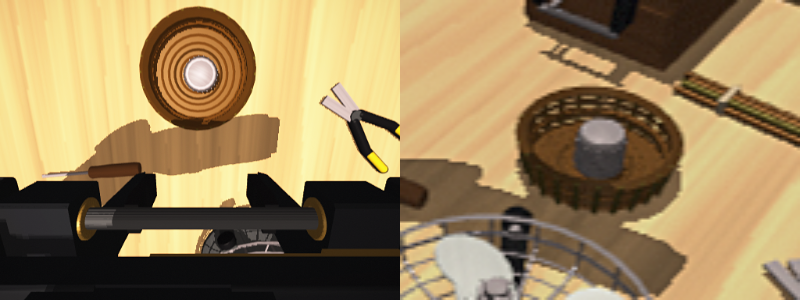

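The cap stands upright near the middle of the bowl, at (201,73) in the wrist half. The bowl is flat in place and the gripper is clear of everything.

```bash
python3 -c "from plant import robot, probe_bus, grab_frame;print(robot.finish_job())"
```

```text
the job is handed in; nothing more can be done
None
```

I unscrewed the spinner cap, lifted it off the shaft and set it down upright in the willow bowl; the job was handed in at about 17 s of the 64 s allowed, and no verdict came back.

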